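# Hold the tilt-sensor flap at its balance point

### The arm

A 6-joint arm with a two-finger parallel gripper is mounted at the origin on the work surface. World frame = base frame: x ahead of the robot, y to its left, z up, the work surface at z = 0. Lengths are in mm, angles in degrees, forces in N, time in s.
With the tool pointing down it reaches from about 300 to 850 mm from the base axis. Payload 4.2 kg.
Tool frame: the origin (TCP) lies at the very end of the fingers, on their centre line; the grasp point (between the pads) lies 19 mm behind it; z points along the fingers, y is the line along which they close (so a half turn about z gives the same grasp; the last joint's range is limited). The gripper opens to 91 mm and grips with 3 to 60 N. Pads are 32 mm wide; open, the fingers measure 118 mm over their backs; the gripper's body (76 mm by 178 mm) begins 60 mm behind the grasp point.
Start: joints at [74.198, 18.312, 89.639, -0, 72.044, -1.146], TCP at [145.488, 556.306, 213.976] pointing down, gripper open.
Joint ranges: [-177.97, 177.97], [-48.28, 115.42], [12.27, 149.76], [-77.06, 257.06], [2.81, 150.46], [-146.56, 146.56]. Speed limits (degrees/s): [147.25, 147.25, 180, 180, 180, 180].

### API

Orientations are given as [roll, pitch, yaw] about the fixed x, y, z axes, in that order (R = Rz(yaw) Ry(pitch) Rx(roll)).
In Python, from workcell import * gives the robot as it stands.
- The arm moves only by the tool move_arm, never from a script. Its argument "motion" is a list of rows, each a list of 3 entries, a list of its own where there are three numbers: the finger opening in mm, from 0 to 91.2, then the shift along the world's x, y, z in units of 25 mm (1.0 is 25 mm), then the turn, a rotation vector about the world's x, y, z in units of 4 degrees (1.0 is 4 degrees). In form: [[grip, [x, y, z], [ax, ay, az]], ...]. A call has 1 to 20 rows; each row shifts and turns the commanded pose from where the row before left it; what a row does not reach is not made up. A row lasts 1/12 s, in which the tool goes at most 41.7 mm and 7.16 degrees, less where a joint would pass 70% of its speed; a pose out of reach is approached as far as the arm can. A call with a number of a shift or a turn outside -1 to 1 is refused whole. A call with a gripper value outside its range is refused whole. The fingers move at their own pace and stop on an object; "grip_force" is the grip in N (left out, the last holds). Time passes only in rows, so rows that do not move let the fingers close. It gives the time, the measured TCP pose, the force, the opening and the grip force at its end, in the units of the state.
- state(): the state, without advancing time (a new reading comes with each control period).
- grab_frame(name): name is "scene" or "top"; returns the picture (384x512x3 uint8, blue, green, red); there is no depth.
- camera_info(name): a dict with "fx", "fy", "cx", "cy" (pixels), "rvec" (rotation vector, rad) and "tvec" (3), from world to camera coordinates, as OpenCV has them. Camera axes: x right, y down, z forward; pixel columns grow to the right and rows downward; lengths in mm; the calibration is good to about 2 mm. A picture is of the moment at which its call begins. camera_info takes no time and is no camera call.
- job_done(): hands the job in; it is judged then, once.
The state is a dict: "time_s": time; "qpos": joint angles; "qvel": joint speeds; "effort": joint torques, N m; "ee_pos": TCP position; "ee_rot": TCP orientation; "force": force on the tool from outside, world axes, zero at the start; "torque": the same for the moment, N m; "gripper_width": finger opening in mm; "gripper_force": force on a finger pad.
Only numpy, scipy, OpenCV 4.12 (cv2) and the standard library are available. Lean on these libraries where they do the work, as an engineer would, in place of code of your own. Each camera call takes 0.05 s, during which the arm holds its last target. There are 200 camera calls.

### The job

Prepare the tilt sensor's zero reading: turn the selector knob clockwise until its pointer clicks in at the mark with the round pip, and let go of the knob. Then grip the flap's handle bar between the fingers, swing the flap up to its balance point, where it stands plumb upright, and finish holding it still there with the bar still gripped. Do not let the flap drop back or tip over the other way, and leave everything else on the table where it is.

Things in the scene. Friction and masses are not known exactly. Their poses are not given: they have to be found in the camera images.
- selector: grey selector box, 130 x 120 x 50 mm, fixed to the table, with a black knob in the middle of its top; origin under its centre, z up
- knob_grip (a point): middle of the knob's grip bar, on the knob's upright turning axis, 83 mm above the table, 33 mm above the box. The bar is 40 mm long and 14 mm wide; its top is 92 mm above the table, and under it is a 44 mm disc whose top is 62 mm above the table. The frame turns with the knob: x along the bar, the pointer end towards -x, y across it, z up
- knob (a joint): angle of the knob, rad, growing clockwise seen from above. Four white dial marks at 0, 0.6, 1.2 and 1.8; stops at -0.15 and 1.95. The third, at 1.2, has a round 7 mm pip beyond its outer end. A spring click (up to about 0.09 N m) pulls the knob to the nearest mark when it is let go. It starts near the first or second mark
- pip_mark (a point): the round pip at the third dial mark, on the box's top, 45.5 mm from the knob's axis
- rig: aluminium tilt rig fixed to the table: base plate 200 x 150 x 12 mm, origin under its centre. At x = 60 mm a hinge along y between two 8 mm thick cheeks (at y = -67 and 67 mm, 78 mm tall), and a block 56 mm tall under the lying flap (x from -22 to -8 mm, 90 mm long)
- flap_hinge (a point): middle of the flap's hinge line, 60 mm above the table. Fixed frame: y along the hinge axis, z up, -x towards the side where the flap lies at the start
- flap_handle (a point): middle of the flap's handle, a round 12 mm steel bar, 110 mm long, parallel to the hinge axis and 145 mm from it, on two 8 mm side rods 102 mm apart. The opening between bar and panel is 47 x 94 mm. 60 mm above the table while the flap lies, with only the base plate beneath. The frame turns with the flap: x towards the hinge, y along the bar
- flap (a joint): angle of the flap, rad: 0 lying level (start), growing as the handle rises and swings over the hinge. Black panel 112 mm wide, 8 mm thick, 10 to 92 mm from the hinge, green board on each face, 0.2 to 0.33 kg. It turns freely and balances standing plumb, at 1.571; let go short of that it drops back to 0, beyond that it falls over to a stop at 2.5
- mainboard: bystander: 100 x 80 x 21 mm controller board on a clear tray; origin under its centre
- breadboard: bystander: white 55 x 165 x 9 mm breadboard; origin under its centre
- module_a: bystander: small 46 x 30 x 16 mm sensor module on a clear foot; origin under its centre
- module_b: bystander: a second sensor module like module_a; origin under its centre
- screwdriver: bystander: 160 mm screwdriver lying on the table
- mug: bystander: white mug, 78 mm across, 90 mm tall; origin under its centre
- batteries: bystander: 62 x 66 x 18 mm holder with three batteries; origin under its centre
Not all that is in view belongs to the job. What is shaped like the rig but purple is not meant. Leave any orange look-alike of the selector alone.

How it is judged (in metres and radians):
On the way, in this order (a step that is already met when the one before it is completed fails the run):
1. the knob is clicked in at the pip mark (within 0.12 rad) and let go, with the flap still lying down (value of joint knob between 1.08 and 1.32 rad and contact force between the fingers and knob below 0.3 N and value of joint flap below 0.25 rad), for 0.3 s.
2. the flap is on its way up, its handle bar gripped in the fingers (within 60 mm of its middle) (value of joint flap above 0.5 rad and contact force between the fingers and flap above 2 N and distance between the grasp point and flap_handle below 0.06 m), for 0.1 s.
At the end, for the whole second after the job is handed in: the flap stands plumb at its balance point (within 0.08 rad), still (under 0.1 rad/s), its handle bar gripped by the fingers (over 2 N, within 60 mm of its middle), and the knob is still at the pip mark (within 0.12 rad) (value of joint flap between 1.491 and 1.651 rad and velocity of joint flap between -0.1 and 0.1 rad/s and contact force between the fingers and flap above 2 N and distance between the grasp point and flap_handle below 0.06 m and value of joint knob between 1.08 and 1.32 rad); the arm keeps its last pose, push and grip.
It fails at once if the flap tips over the other way (more than 0.35 rad beyond upright) (value of joint flap above 1.92 rad).
It fails at once if the flap drops back (faster than 2.5 rad/s) (velocity of joint flap below -2.5 rad/s).
It fails at once if something else on the table is moved by more than 30 mm (distance of any of mainboard, breadboard, module_a, module_b, screwdriver, mug, batteries from where it was at the start of the episode above 0.03 m).
It also fails if it takes over 58 s, if anything falls off the work surface, if the arm or the gripper's body presses on something with over 40 N, if the wrist force passes 120 N, or if a joint passes its speed limit or range.

## Working session

There is one attempt and no reset: what is moved stays moved. The work goes in short steps, Python scripts to look and compute and a tool call to move; the robot and the scene stay as the last step left them, time stands still between calls to the robot, and variables do not carry over. Pictures are saved under pics/ and viewed, at most 10 in all, crops included, and the job is handed in when it is done.

Besides the shell and the picture viewer there is one more tool, called after "Call:" as name([rows], argument=value, ...), one row to a line, values as JSON. move_arm: Moves the arm, as the interface text tells. Shifts and turns lie within -1 to 1; 1 stands for 25 mm of shift or 4 degrees of turn. Its arguments: {"type":"object","properties":{"motion":{"type":"array","items":{"type":"array"}},"grip_force":{"type":"number"}},"required":["motion"]}

```bash
mkdir -p pics; cat > h.py <<'E'
from workcell import *
import numpy as np, cv2
def ci(n):
    c=camera_info(n);K=np.array([[c["fx"],0,c["cx"]],[0,c["fy"],c["cy"]],[0,0,1.]])
    return K,np.array(c["rvec"],float).ravel(),np.array(c["tvec"],float).ravel()
def px2w(n,u,v,z):
    K,r,t=ci(n);R=cv2.Rodrigues(r)[0];d=R.T@np.linalg.solve(K,[u,v,1.]);o=-R.T@t
    return o+d*(z-o[2])/d[2]
def w2px(n,P):
    K,r,t=ci(n);return cv2.projectPoints(np.array(P,float).reshape(-1,1,3),r,t,K,None)[0].reshape(-1,2)
E
python3 - <<'E'
from h import *
for n in("scene","top"):
    f=grab_frame(n);cv2.imwrite(f"pics/{n}0.png",f);cv2.imwrite(f"pics/{n}0b.png",cv2.resize(f,(768,576),interpolation=cv2.INTER_CUBIC))
    K,r,t=ci(n);print(n,K[0,0],-cv2.Rodrigues(r)[0].T@t)
print(state())
E
```

```text
scene 456.8962099489377 [1172.60492219 -619.58696069  937.91945725]
top 376.4008603432319 [ 242.53347147   18.06953487 1200.35019056]
{'time_s': 0.1, 'qpos': array([ 7.41978455e+01,  1.83472466e+01,  8.96994455e+01, -4.28974435e-04,
        7.20427204e+01, -1.14591320e+00]), 'qvel': array([-0.01321498, -0.13568106, -0.12782135,  0.05982189,  0.06936636,
       -0.01402091]), 'effort': array([ 7.21403230e-04, -4.13335347e+01, -2.32508951e+01,  7.29528721e-02,
        4.22507711e-02, -7.95153937e-05]), 'ee_pos': array([145.36604714, 555.8605009 , 213.21147836]), 'ee_rot': array([-1.79910597e+02, -1.38033674e-03,  1.65343890e+02]), 'force': array([ 0.28175967,  0.67064427, -0.06460736]), 'torque': array([-0.00911475,  0.0205118 ,  0.01988531]), 'gripper_force': 0.0, 'gripper_width': 91.53368363492196}
```

View pics/top0b.png

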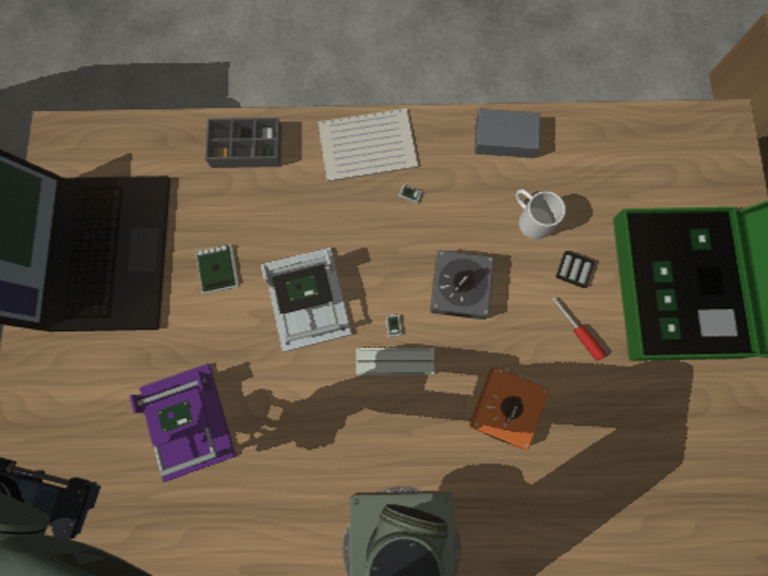

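View pics/scene0b.png

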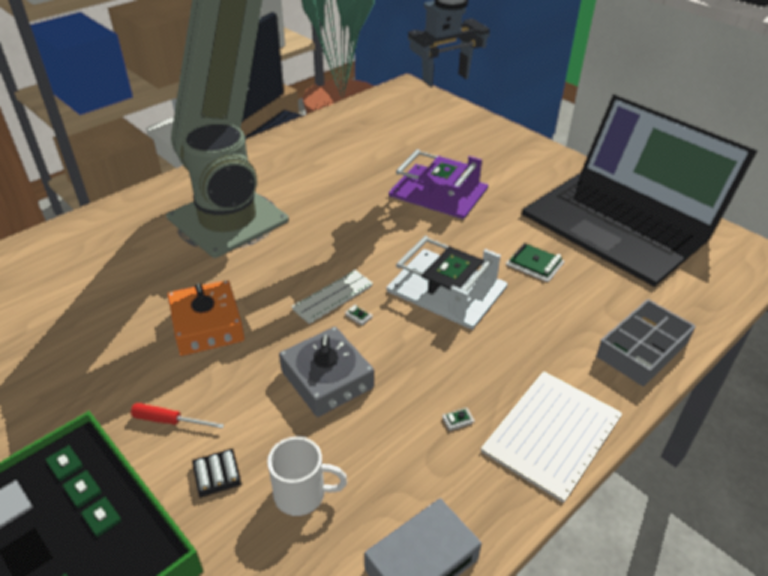

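The candidates, in top-view 768 px coordinates: grey selector (462,284) and orange look-alike (511,407); aluminium rig (306,300) and purple look-alike (185,420). By the description I want the grey selector and the aluminium rig. I'll check both in one close crop.

```bash
python3 - <<'E'
from h import *
f=cv2.imread("pics/top0.png")
a=cv2.resize(f[158:238,170:236],(495,600),interpolation=cv2.INTER_CUBIC) # 7.5x
b=cv2.resize(f[160:216,280:336],None,fx=5,fy=5,interpolation=cv2.INTER_CUBIC)
g=cv2.imread("pics/scene0.png")
c=cv2.resize(g[215:279,182:253],None,fx=4,fy=4,interpolation=cv2.INTER_CUBIC)
o=np.zeros((600,800,3),np.uint8);o[:,:495]=a;o[:280,500:780]=b;o[300:556,500:784]=c
cv2.imwrite("pics/crop1.png",o)
E
```

```text
(no output)
```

View pics/crop1.png

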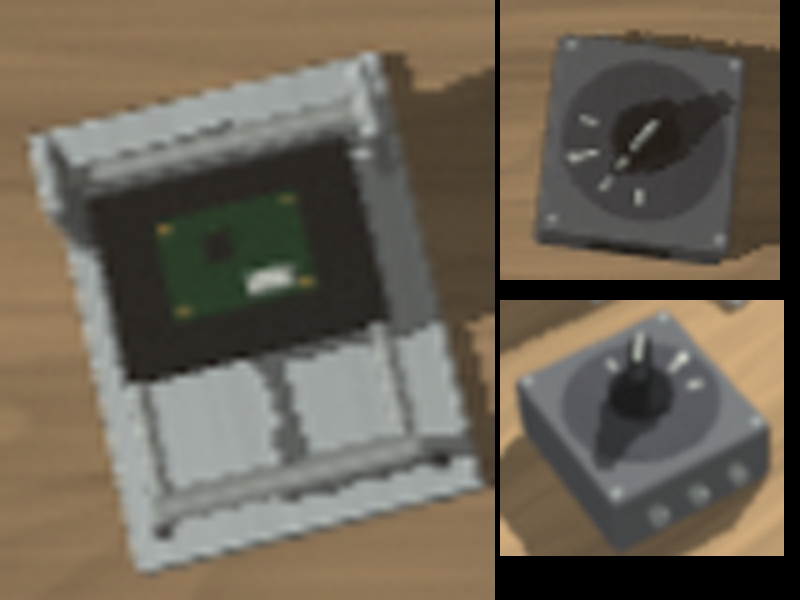

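Confirmed: the crop shows the grey box with its pointer on the second mark and the pip at the third, at (570,157) in the crop. The aluminium rig's handle bar runs from (158,507) to (430,442).

```bash
python3 - <<'E'
from h import *
B=lambda u,v,z:px2w("top",280+(u-500)/5-.4,160+v/5-.4,z)
A=lambda u,v,z:px2w("top",170+u/7.5-.43,158+v/7.5-.43,z)
sc=[B(571,43,50),B(737,64,50),B(720,240,50),B(550,217,50)]
c=np.mean(sc,0);print("box",c,[np.linalg.norm(sc[i]-sc[i-1]).round(1) for i in range(4)])
for n,p in dict(m1=(640,197),m2=(605,183),m3=(582,156),m4=(588,120)).items():
    q=B(*p,50)-c;print(n,q.round(1),np.degrees(np.arctan2(q[1],q[0])).round(1),np.linalg.norm(q[:2]).round(1))
e1,e2=B(655,122,92),B(633,148,92);print("bar",e1,e2,np.degrees(np.arctan2(*(e2-e1)[1::-1])))
h1,h2=A(158,507,62),A(432,440,62);print("handle",h1,h2,(h1+h2)/2,np.linalg.norm(h1-h2))
g1,g2=A(92,175,62),A(352,113,62);print("hinge",g1,g2,(g1+g2)/2)
print("rig yaw from bar",np.degrees(np.arctan2(*(h1-h2)[1::-1])),np.degrees(np.arctan2(*(g1-g2)[1::-1])))
bl,br=A(145,572,12),A(484,487,12);print("base",bl,br,np.linalg.norm(bl-br),np.degrees(np.arctan2(*(bl-br)[1::-1])))
E
```

```text
box [ 527.18207394 -139.6059399    50.        ] [np.float64(114.3), np.float64(106.2), np.float64(114.9), np.float64(106.5)]
m1 [-36.6   4.6   0. ] 172.9 36.9
m2 [-27.3  26.1   0. ] 136.3 37.7
m3 [-9.6 39.8  0. ] 103.6 40.9
m4 [13.7 35.   0. ] 68.7 37.6
bar [ 527.96812142 -140.78162282   92.        ] [ 511.94374644 -126.64989966   92.        ] 138.59127735959729
handle [413.00771858 226.59544046  62.        ] [438.51637255 115.35553753  62.        ] [425.76204557 170.97548899  62.        ] 114.12715465910163
hinge [553.16123206 257.40796146  62.        ] [578.07967381 149.10459404  62.        ] [565.62045294 203.25627775  62.        ]
rig yaw from bar 102.91532449149533 102.9571193017694
base [392.96855152 240.59155447  12.        ] [426.50252567  97.52109918  12.        ] 146.94789075096853 103.19130776229626
```

Call:
move_arm([
  [60, [0.48, -0.87, -0.1], [0, 0, -0.22]],
  [60, [0.48, -0.87, -0.1], [0, 0, -0.22]],
  [60, [0.48, -0.87, -0.1], [0, 0, -0.22]],
  [60, [0.48, -0.87, -0.1], [0, 0, -0.22]],
  [60, [0.48, -0.87, -0.1], [0, 0, -0.22]],
  [60, [0.48, -0.87, -0.1], [0, 0, -0.22]],
  [60, [0.48, -0.87, -0.1], [0, 0, -0.22]],
  [60, [0.48, -0.87, -0.1], [0, 0, -0.22]],
  [60, [0.48, -0.87, -0.1], [0, 0, -0.22]],
  [60, [0.48, -0.87, -0.1], [0, 0, -0.22]],
  [60, [0.48, -0.87, -0.1], [0, 0, -0.22]],
  [60, [0.48, -0.87, -0.1], [0, 0, -0.22]],
  [60, [0.48, -0.87, -0.1], [0, 0, -0.22]],
  [60, [0.48, -0.87, -0.1], [0, 0, -0.22]],
  [60, [0.48, -0.87, -0.1], [0, 0, -0.22]],
  [60, [0.48, -0.87, -0.1], [0, 0, -0.22]],
], grip_force=20)

```text
time_s: 1.43
ee_pos: [337.6, 207.0, 173.7]
ee_rot: [-180.0, -0.0, 151.2]
force: [0.2, 0.1, 0.3]
gripper_width: 60.2
gripper_force: 0.0
```

Call:
move_arm([
  [60, [0.475, -0.868, -0.11], [0, 0, -0.22]],
  [60, [0.475, -0.868, -0.11], [0, 0, -0.22]],
  [60, [0.475, -0.868, -0.11], [0, 0, -0.22]],
  [60, [0.475, -0.868, -0.11], [0, 0, -0.22]],
  [60, [0.475, -0.868, -0.11], [0, 0, -0.22]],
  [60, [0.475, -0.868, -0.11], [0, 0, -0.22]],
  [60, [0.475, -0.868, -0.11], [0, 0, -0.22]],
  [60, [0.475, -0.868, -0.11], [0, 0, -0.22]],
  [60, [0.475, -0.868, -0.11], [0, 0, -0.22]],
  [60, [0.475, -0.868, -0.11], [0, 0, -0.22]],
  [60, [0.475, -0.868, -0.11], [0, 0, -0.22]],
  [60, [0.475, -0.868, -0.11], [0, 0, -0.22]],
  [60, [0.475, -0.868, -0.11], [0, 0, -0.22]],
  [60, [0.475, -0.868, -0.11], [0, 0, -0.22]],
  [60, [0.475, -0.868, -0.11], [0, 0, -0.22]],
  [60, [0.475, -0.868, -0.11], [0, 0, -0.22]],
  [60, [0, 0, 0], [0, 0, 0]],
  [60, [0, 0, 0], [0, 0, 0]],
])

```text
time_s: 2.93
ee_pos: [527.3, -139.5, 129.2]
ee_rot: [-180.0, -0.1, 137.1]
force: [0.0, 0.6, 1.0]
gripper_width: 59.9
gripper_force: 0.0
```

```bash
python3 - <<'E'
from h import *
print(state()["ee_pos"],state()["ee_rot"],state()["qpos"])
f=grab_frame("top");g=grab_frame("scene")
a=cv2.resize(f[150:230,270:350],(400,400),interpolation=cv2.INTER_CUBIC)
b=cv2.resize(g[190:290,170:270],(400,400),interpolation=cv2.INTER_CUBIC)
cv2.imwrite("pics/k1.png",np.hstack([a,b]))
E
```

```text
[ 527.30263575 -139.54910217  129.18334539] [-1.79972304e+02 -9.11037500e-02  1.37086711e+02] [-1.60415436e+01  1.96488255e+01  1.00758429e+02  1.90821221e-02
  5.96865321e+01 -6.31379216e+01]
```

View pics/k1.png

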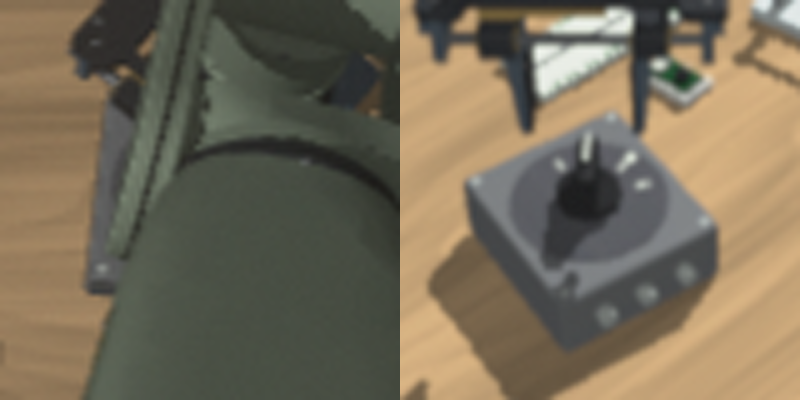

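The scene view shows both fingertips, at (525,130) and (638,130), straddling the knob at (588,140) and in line with the bar. I'll descend and grip.

Call:
move_arm([
  [60, [0, 0, -0.6], [0, 0, 0]],
  [60, [0, 0, -0.6], [0, 0, 0]],
  [60, [0, 0, -0.6], [0, 0, 0]],
  [60, [0, 0, -0.5], [0, 0, 0]],
  [60, [0, 0, -0.2], [0, 0, 0]],
  [60, [0, 0, 0], [0, 0, 0]],
  [30, [0, 0, 0], [0, 0, 0]],
  [20, [0, 0, 0], [0, 0, 0]],
  [5, [0, 0, 0], [0, 0, 0]],
  [5, [0, 0, 0], [0, 0, 0]],
  [5, [0, 0, 0], [0, 0, 0]],
  [5, [0, 0, 0], [0, 0, 0]],
  [5, [0, 0, 0], [0, 0, 0]],
], grip_force=20)

```text
time_s: 4.12
ee_pos: [527.4, -139.1, 67.6]
ee_rot: [-180.0, 0.0, 137.2]
force: [-5.8, -6.8, 3.3]
gripper_width: 15.8
gripper_force: 5.1
```

Call:
move_arm([
  [5, [-0.03, -0.03, 0], [0, 0, 0]],
  [5, [0, 0, 0], [0, 0, 0]],
  [5, [0, 0, 0], [0, 0, 0]],
])

```text
time_s: 4.37
ee_pos: [526.6, -140.0, 67.6]
ee_rot: [-180.0, 0.0, 137.2]
force: [-1.2, -1.5, 2.0]
gripper_width: 13.9
gripper_force: 20.0
```

Call:
move_arm([
  [5, [0, 0, 0], [0, 0, -0.72]],
  [5, [0, 0, 0], [0, 0, -0.72]],
  [5, [0, 0, 0], [0, 0, -0.72]],
  [5, [0, 0, 0], [0, 0, -0.72]],
  [5, [0, 0, 0], [0, 0, -0.72]],
  [5, [0, 0, 0], [0, 0, -0.72]],
  [5, [0, 0, 0], [0, 0, -0.72]],
  [5, [0, 0, 0], [0, 0, -0.72]],
  [5, [0, 0, 0], [0, 0, -0.72]],
  [5, [0, 0, 0], [0, 0, -0.72]],
  [5, [0, 0, 0], [0, 0, -0.72]],
  [5, [0, 0, 0], [0, 0, -0.72]],
  [5, [0, 0, 0], [0, 0, 0]],
  [5, [0, 0, 0], [0, 0, 0]],
])

```text
time_s: 5.53
ee_pos: [526.3, -140.1, 67.6]
ee_rot: [-179.9, 0.0, 102.7]
force: [-3.8, -3.1, 3.4]
gripper_width: 13.9
gripper_force: 20.0
```

```bash
python3 - <<'E'
from h import *
s=state();print(s["ee_rot"],s["torque"],s["force"],s["gripper_width"],s["qpos"])
E
```

```text
[-1.79946990e+02  3.43662346e-02  1.02714876e+02] [-0.73833174  0.56977719  0.00478046] [-3.84829523 -3.05126246  3.3732824 ] 13.948776332455498 [-1.60863368e+01  2.33817003e+01  1.05287701e+02 -7.12515651e-02
  5.13605165e+01 -2.87566914e+01]
```

Torque about z is near zero, so the knob sits in the detent. I'll release and rise.

Call:
move_arm([
  [30, [0, 0, 0], [0, 0, 0]],
  [50, [0, 0, 0], [0, 0, 0]],
  [60, [0, 0, 0], [0, 0, 0]],
  [60, [0, 0, 0], [0, 0, 0]],
  [60, [0, 0, 0.2], [0, 0, 0]],
  [60, [0, 0, 0.8], [0, 0, 0]],
  [60, [0, 0, 1], [0, 0, 0]],
  [60, [0, 0, 1], [0, 0, 0]],
  [60, [0, 0, 1], [0, 0, 0]],
])

```text
time_s: 6.28
ee_pos: [526.7, -139.4, 168.8]
ee_rot: [180.0, -0.0, 102.6]
force: [0.0, -0.3, 1.3]
gripper_width: 60.2
gripper_force: 0.0
```

```bash
python3 - <<'E'
from h import *
g=grab_frame("scene")
cv2.imwrite("pics/k2.png",cv2.resize(g[200:280,170:270],(700,560),interpolation=cv2.INTER_CUBIC))
print(state()["ee_pos"])
E
```

```text
[ 529.74169717 -140.27046199  174.17105168]
```

View pics/k2.png

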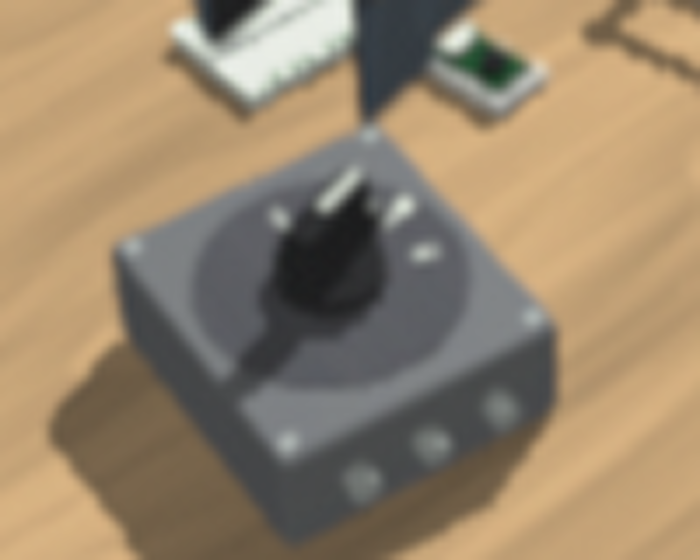

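```bash
python3 - <<'E'
from h import *
for a in (171.5,137.1,102.7,68.3):
    u=np.array([np.cos(np.radians(a)),np.sin(np.radians(a)),0]);c=np.array([527,-139.8,0])
    P=[c+[0,0,92],c+20*u+[0,0,92],c+37*u+[0,0,50]]
    print(a,((w2px("scene",P)-[170,200])*7+3).round())
E
```

```text
171.5 [[331. 206.]
 [303. 173.]
 [286. 224.]]
137.1 [[331. 206.]
 [334. 167.]
 [342. 211.]]
102.7 [[331. 206.]
 [365. 174.]
 [397. 224.]]
68.3 [[331. 206.]
 [384. 192.]
 [431. 258.]]
```

The pointer line, from (320,212) to (360,172), matches the pip direction of 102.7°, so the knob is set. Next I'll go above the handle. The tool yaw is already right for the bar.

Call:
move_arm([
  [45, [-0.29, 0.888, -0.15], [0, 0, 0]],
  [45, [-0.29, 0.888, -0.15], [0, 0, 0]],
  [45, [-0.29, 0.888, -0.15], [0, 0, 0]],
  [45, [-0.29, 0.888, -0.15], [0, 0, 0]],
  [45, [-0.29, 0.888, -0.15], [0, 0, 0]],
  [45, [-0.29, 0.888, -0.15], [0, 0, 0]],
  [45, [-0.29, 0.888, -0.15], [0, 0, 0]],
  [45, [-0.29, 0.888, -0.15], [0, 0, 0]],
  [45, [-0.29, 0.888, -0.15], [0, 0, 0]],
  [45, [-0.29, 0.888, -0.15], [0, 0, 0]],
  [45, [-0.29, 0.888, -0.15], [0, 0, 0]],
  [45, [-0.29, 0.888, -0.15], [0, 0, 0]],
  [45, [-0.29, 0.888, -0.15], [0, 0, 0]],
  [45, [-0.29, 0.888, -0.15], [0, 0, 0.1]],
  [45, [0, 0, 0], [0, 0, 0]],
  [45, [0, 0, 0], [0, 0, 0]],
])

```text
time_s: 7.67
ee_pos: [424.9, 171.9, 115.0]
ee_rot: [180.0, 0.0, 103.2]
force: [1.2, 0.1, 0.7]
gripper_width: 45.4
gripper_force: 0.0
```

```bash
python3 - <<'E'
from h import *
s=state();print(s["ee_pos"],s["ee_rot"],s["qpos"])
g=grab_frame("scene");cv2.imwrite("pics/f1.png",cv2.resize(g[120:230,240:350],(600,600),interpolation=cv2.INTER_CUBIC))
E
```

```text
[424.93763886 171.90750952 115.01958922] [1.79994826e+02 6.66469353e-03 1.03171841e+02] [ 2.05934405e+01  1.32647120e+01  1.12759403e+02 -8.99836920e-03
  5.39716152e+01  7.42689132e+00]
```

View pics/f1.png

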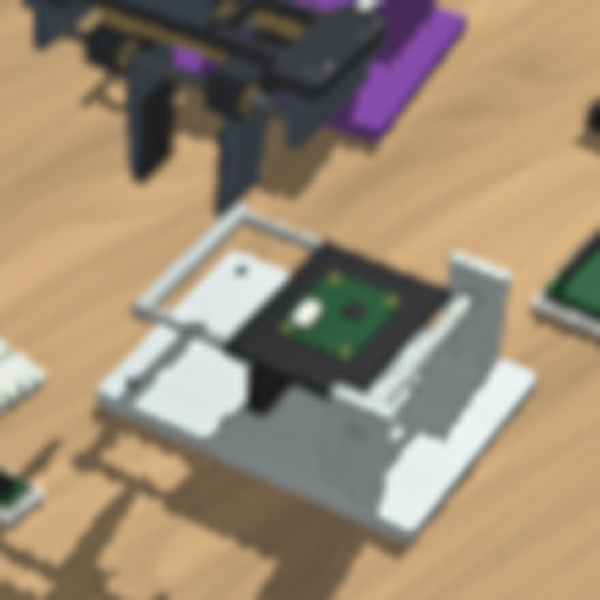

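The bar shows from (145,310) to (243,212), with the fingers above it. I'll check that against the projection of my estimate.

```bash
python3 - <<'E'
from h import *
s=600/110
for p in((145,310),(243,212)):print(px2w("scene",240+p[0]/s-.4,120+p[1]/s-.4,62).round(1))
m=np.array([425.8,171,60]);d=55*np.array([-.225,.974,0])
print(((w2px("scene",[m-d,m+d,m])-[240,120]+.4)*s).round())
E
```

```text
[437.1 122.3  62. ]
[412.3 224.5  62. ]
[[140. 318.]
 [244. 216.]
 [193. 265.]]
```

They agree within 2 mm. I'll descend and grip.

Call:
move_arm([
  [45, [0, 0, -0.6], [0, 0, 0]],
  [45, [0, 0, -0.6], [0, 0, 0]],
  [45, [0, 0, -0.6], [0, 0, 0]],
  [45, [0, 0, -0.6], [0, 0, 0]],
  [45, [0, 0, -0.4], [0, 0, 0]],
  [45, [0, 0, -0.2], [0, 0, 0]],
  [45, [0, 0, 0], [0, 0, 0]],
  [20, [0, 0, 0], [0, 0, 0]],
  [5, [0, 0, 0], [0, 0, 0]],
  [5, [0, 0, 0], [0, 0, 0]],
  [5, [0, 0, 0], [0, 0, 0]],
  [5, [0, 0, 0], [0, 0, 0]],
  [5, [0, 0, 0], [0, 0, 0]],
  [5, [0, 0, 0], [0, 0, 0]],
], grip_force=20)

```text
time_s: 8.88
ee_pos: [424.6, 171.0, 40.2]
ee_rot: [-179.9, 0.0, 103.0]
force: [-2.6, -0.6, 4.3]
gripper_width: 11.4
gripper_force: 20.0
```

Call:
move_arm([
  [5, [0.016, 0.004, 0.303], [0, 0, 0]],
  [5, [0.016, 0.004, 0.303], [0, 0, 0]],
  [5, [0.046, 0.011, 0.3], [0, 0, 0]],
  [5, [0.046, 0.011, 0.3], [0, 0, 0]],
  [5, [0.076, 0.018, 0.293], [0, 0, 0]],
  [5, [0.076, 0.018, 0.293], [0, 0, 0]],
  [5, [0.106, 0.025, 0.283], [0, 0, 0]],
  [5, [0.106, 0.025, 0.283], [0, 0, 0]],
  [5, [0.134, 0.031, 0.27], [0, 0, 0]],
  [5, [0.134, 0.031, 0.27], [0, 0, 0]],
  [5, [0.161, 0.037, 0.255], [0, 0, 0]],
  [5, [0.161, 0.037, 0.255], [0, 0, 0]],
  [5, [0.186, 0.043, 0.236], [0, 0, 0]],
  [5, [0.186, 0.043, 0.236], [0, 0, 0]],
  [5, [0, 0, 0], [0, 0, 0]],
  [5, [0, 0, 0], [0, 0, 0]],
])

```text
time_s: 10.22
ee_pos: [458.1, 178.9, 138.2]
ee_rot: [-179.6, -0.0, 103.0]
force: [-12.7, -2.0, 8.4]
gripper_width: 11.5
gripper_force: 20.0
```

Call:
move_arm([
  [5, [0.18, 0.042, 0.225], [0, 0, 0]],
  [5, [0.18, 0.042, 0.225], [0, 0, 0]],
  [5, [0.21, 0.05, 0.2], [0, 0, 0]],
  [5, [0.21, 0.05, 0.2], [0, 0, 0]],
  [5, [0.248, 0.057, 0.17], [0, 0, 0]],
  [5, [0.248, 0.057, 0.17], [0, 0, 0]],
  [5, [0.264, 0.061, 0.138], [0, 0, 0]],
  [5, [0.264, 0.061, 0.138], [0, 0, 0]],
  [5, [0.276, 0.064, 0.109], [0, 0, 0]],
  [5, [0.276, 0.064, 0.109], [0, 0, 0]],
  [5, [0.286, 0.066, 0.078], [0, 0, 0]],
  [5, [0.286, 0.066, 0.078], [0, 0, 0]],
  [5, [0.25, 0.058, 0.048], [0, 0, 0]],
  [5, [0.25, 0.058, 0.048], [0, 0, 0]],
  [5, [0, 0, 0], [0, 0, 0]],
  [5, [0, 0, 0], [0, 0, 0]],
])

```text
time_s: 11.55
ee_pos: [548.6, 200.3, 186.1]
ee_rot: [179.8, -0.1, 103.0]
force: [-2.2, 2.2, 6.5]
gripper_width: 11.3
gripper_force: 20.0
```

```bash
python3 - <<'E'
from h import *
s=state();print(s["ee_pos"],s["force"],s["torque"])
g=grab_frame("scene");cv2.imwrite("pics/f2.png",cv2.resize(g[90:230,235:375],(600,600),interpolation=cv2.INTER_CUBIC))
E
```

```text
[548.55643333 200.27582621 186.14722293] [-2.15959445  2.17743369  6.51313216] [0.27979482 0.4299254  0.19893758]
```

View pics/f2.png

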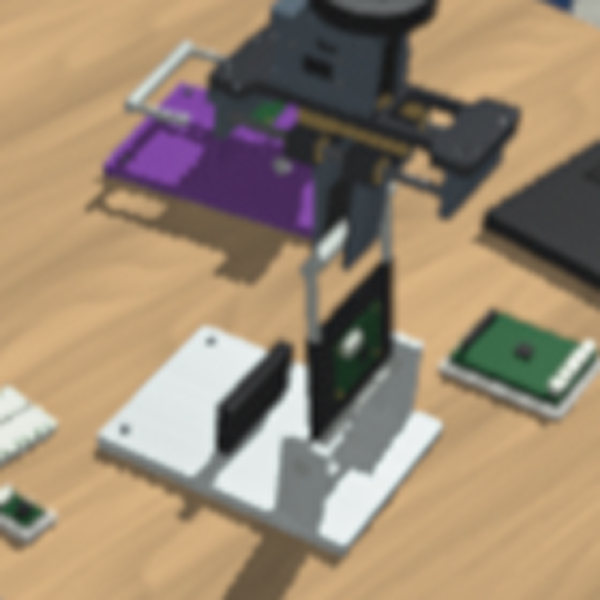

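The flap is nearly upright, gripped at its handle near (335,240). About 16 mm remains along the rig's x.

Call:
move_arm([
  [5, [0.1, 0.023, 0.01], [0, 0, 0]],
  [5, [0.1, 0.023, 0.01], [0, 0, 0]],
  [5, [0.1, 0.023, 0.01], [0, 0, 0]],
  [5, [0.1, 0.023, 0.01], [0, 0, 0]],
  [5, [0.1, 0.023, 0.01], [0, 0, 0]],
  [5, [0.1, 0.023, 0], [0, 0, 0]],
  [5, [0, 0, 0], [0, 0, 0]],
  [5, [0, 0, 0], [0, 0, 0]],
  [5, [0, 0, 0], [0, 0, 0]],
  [5, [0, 0, 0], [0, 0, 0]],
  [5, [0, 0, 0], [0, 0, 0]],
  [5, [0, 0, 0], [0, 0, 0]],
])

```text
time_s: 12.6
ee_pos: [562.2, 203.4, 186.7]
ee_rot: [180.0, -0.0, 103.0]
force: [-2.2, 4.9, 3.7]
gripper_width: 11.5
gripper_force: 20.0
```

```bash
python3 - <<'E'
from h import *
s=state();print(s["ee_pos"],s["force"],s["ee_pos"]@[.974,.225,0],s["gripper_force"])
g=grab_frame("scene");cv2.imwrite("pics/f3.png",cv2.resize(g[135:205,290:340],(500,700),interpolation=cv2.INTER_CUBIC)[:600])
# predicted hinge-side features at plumb: panel near-side vertical edge, x=hinge, y=-56, r 10..92, and rod y=-51, r 92..145
x=np.array([.974,.225,0]);y=np.array([-.225,.974,0]);z=np.array([0,0,1.])
for hp in(594,597):
  H=np.array([566.3,203.5,60]);H=H+x*(hp-H@x)
  for t in(1.491,1.571,1.651):
    u=-x*np.cos(t)+z*np.sin(t)
    print(hp,t,((w2px("scene",[H-56*y+r*u for r in(10,92)]+[H-51*y+r*u for r in(92,145)]+[H+56*y+92*u])-[290,135]+.45)*10).round().tolist())
E
```

```text
[562.20603857 203.42546942 186.69876838] [-2.18990707  4.88171591  3.74080676] 593.3594121898725 20.01543492078781
594 1.491 [[170.0, 588.0], [174.0, 357.0], [183.0, 347.0], [186.0, 187.0], [364.0, 154.0]]
594 1.571 [[172.0, 589.0], [198.0, 366.0], [207.0, 356.0], [225.0, 201.0], [387.0, 162.0]]
594 1.651 [[175.0, 591.0], [222.0, 376.0], [230.0, 367.0], [263.0, 217.0], [410.0, 171.0]]
597 1.491 [[179.0, 592.0], [184.0, 361.0], [193.0, 351.0], [196.0, 191.0], [374.0, 157.0]]
597 1.571 [[182.0, 593.0], [208.0, 370.0], [216.0, 360.0], [235.0, 205.0], [397.0, 165.0]]
597 1.651 [[184.0, 595.0], [231.0, 380.0], [240.0, 371.0], [273.0, 221.0], [419.0, 175.0]]
```

View pics/f3.png

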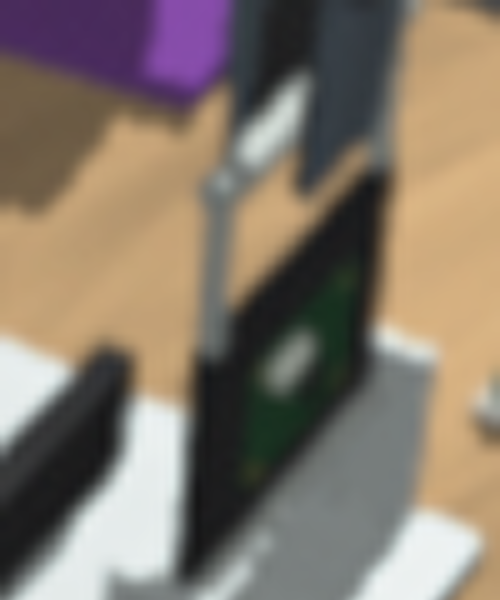

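The rod leans slightly short of plumb: it runs from (213,345) to (217,195), against a predicted column shift of +18. I'll add about 5 mm.

Call:
move_arm([
  [5, [0.05, 0.011, 0], [0, 0, 0]],
  [5, [0.05, 0.011, 0], [0, 0, 0]],
  [5, [0.05, 0.011, 0], [0, 0, 0]],
  [5, [0.05, 0.011, 0], [0, 0, 0]],
  [5, [0, 0, 0], [0, 0, 0]],
  [5, [0, 0, 0], [0, 0, 0]],
  [5, [0, 0, 0], [0, 0, 0]],
  [5, [0, 0, 0], [0, 0, 0]],
  [5, [0, 0, 0], [0, 0, 0]],
  [5, [0, 0, 0], [0, 0, 0]],
  [5, [0, 0, 0], [0, 0, 0]],
  [5, [0, 0, 0], [0, 0, 0]],
])

```text
time_s: 13.65
ee_pos: [566.9, 204.5, 186.6]
ee_rot: [-180.0, -0.1, 103.0]
force: [-3.1, 5.6, 4.4]
gripper_width: 11.5
gripper_force: 20.0
```

```bash
python3 - <<'E'
from h import *
s=state();print(s["ee_pos"],s["force"],s["ee_pos"]@[.974,.225,0],s["gripper_force"])
g=grab_frame("scene");cv2.imwrite("pics/f4.png",cv2.resize(g[135:205,290:340],(500,700),interpolation=cv2.INTER_CUBIC)[:600])
E
```

```text
[566.89435128 204.51055074 186.58991105] [-3.13947819  5.56863806  4.42248382] 598.1699720661474 20.017889142036438
```

View pics/f4.png

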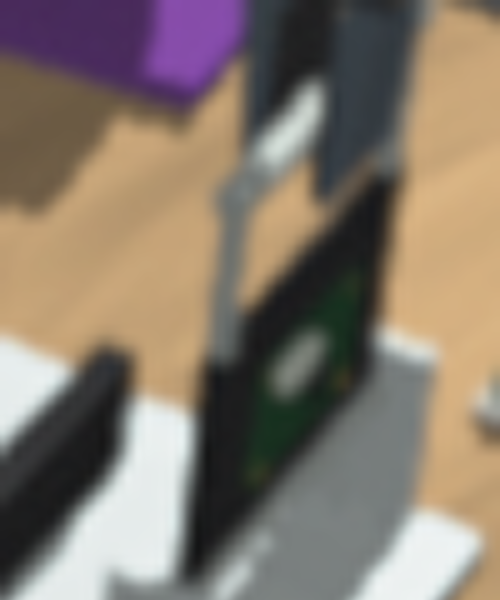

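The rod now runs from about (224,350) to (234,195), and its top matches the plumb prediction of (235,205). The TCP is within about 1 mm of the hinge line, so I'm handing in.

```bash
python3 -c "
from workcell import *
print(job_done())"
```

```text
the job is handed in; nothing more can be done
None
```

I handed the job in at about 14 s: the knob is clicked in at the pip mark and released, and the flap is held at about plumb with its bar gripped at 20 N. The judge's result was not shown.

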